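# Clear the jammed puck feeder

### The arm

A 7-joint arm with a two-finger parallel gripper is mounted at the origin on the work surface. World frame = base frame: x ahead of the robot, y to its left, z up, the work surface at z = 0. Lengths are in m, angles in rad, forces in N, time in s.
With the tool pointing down it reaches from about 0.4 to 0.875 m from the base axis. Payload 19.3 kg.
Tool frame: the origin (TCP) lies on the centre line of the jaws, within the pads' length; the fingertips stand 8 mm ahead of it and the grasp point (between the pads) lies 11 mm behind it; z points along the fingers, y is the line along which they close (so a half turn about z gives the same grasp; the last joint's range is limited). The gripper opens to 85 mm and grips with 20 to 120 N. Pads are 22 mm wide; open, the fingers measure 114 mm over their backs; the gripper's body (76 mm by 85 mm) begins 54 mm behind the grasp point. The pads swing forward as they close: fully open they stand 13 mm farther back than shut.
Start: joints at [1.228, 0.521, -0.036, 1.599, 0.021, 1.021, -0.113], TCP at [0.168, -0.602, 0.239] pointing down, gripper open.
Joint ranges: [-2.91, 2.91], [-0.3, 2.13], [-1.5, 1.42], [0.17, 2.43], [-1.26, 4.41], [0.16, 1.93], [-2.52, 2.52]. Speed limits (rad/s): [1.89, 1.89, 2.39, 2.39, 3.01, 3.01, 3.01].

### API

Orientations are given as [roll, pitch, yaw] about the fixed x, y, z axes, in that order (R = Rz(yaw) Ry(pitch) Rx(roll)).
In Python, from workcell import status, grab_frame, camera_params, bot, search_frame, silhouettes gives the robot as it stands.
- The arm moves only by the shell command python3 -m creep 'ROWS' [FORCE]. ROWS is JSON, a list of rows, each a list of 5 numbers: the shift along the tool's x, y, z in units of 60 mm (1.0 is 60 mm), then the turn about the tool's z in units of 8 degrees (1.0 is 8 degrees), then the opening, from 0 (shut) to 1 (fully open). In form: [[x, y, z, twist, hand], ...]. A call has 1 to 5 rows; each row is the pose to reach, as a shift and turn from the pose commanded when the call began, along the tool's axes at that moment; what a row does not reach only later rows make up. A row lasts 1/8 s, in which the tool goes at most 62.5 mm and 10.7 degrees, less where a joint would pass 70% of its speed; a pose out of reach is approached as far as the arm can. A call with a gripper value outside its range is refused whole. The fingers move at their own pace and stop on an object; FORCE is the grip in N (left out, the last holds). Time passes only in rows, so rows that repeat a pose let the fingers close. It gives the time, the measured TCP pose, the force, the opening and the grip force at its end, in the units of the state.
- status.observe(): the state, without advancing time (a new reading comes with each control period).
- grab_frame(name): name is "scene" or "side" or "wrist"; returns the picture (480x640x3 uint8, blue, green, red); there is no depth.
- camera_params(name): a dict with "K" (3x3 intrinsics, pixels), "rvec" (rotation vector, rad) and "tvec" (3), from world to camera coordinates, as OpenCV has them; the wrist camera has in their place "tool_from_camera" (4x4, takes a point from camera to tool coordinates, whose origin is the TCP and whose axes are the flange's). Camera axes: x right, y down, z forward; pixel columns grow to the right and rows downward; lengths in m; the calibration is good to about 2 mm. A picture is of the moment at which its call begins: read the wrist's pose just before it. camera_params takes no time and is no camera call.
- bot.job_done(): hands the job in; it is judged then, once.
Trained networks look in the newest picture that a camera, given by its name, has taken for a name from the list of things; names that differ only in an ending like _2 or _b are one class to them, and where a whole thing is asked for, a point or a joint stands for the part that bears it (a point fixed in the world has none). Each returns a list of dicts, best first, with "p" (0 to 1); they miss things now and then, are a little off and sometimes report something else, mostly with a low value. They report only what shows in the picture. A call takes as long as a camera call. They do not tell look-alikes from the thing itself.
- search_frame(camera, name): "extent" ([left, top, right, bottom] as shares, 0 to 1, of the picture: columns of its width, rows of its height, round what is visible of it).
- silhouettes(camera, name): "mask" (480x640 bool, what is visible of it) and "extent" ([left, top, right, bottom] as shares, 0 to 1, of the picture: columns of its width, rows of its height, round what is visible of it).
The state is a dict: "clock": time; "qpos": joint angles; "qd": joint speeds; "joint_efforts": joint torques, N m; "position": TCP position; "tool_rot": TCP orientation; "force": force on the tool from outside, world axes, zero at the start; "moment": the same for the moment, N m; "grip_width": finger opening in m; "finger_force": force on a finger pad.
Only numpy, scipy, OpenCV 4.12 (cv2) and the standard library are available. Lean on these libraries where they do the work, as an engineer would, in place of code of your own. Each camera call takes 0.05 s, during which the arm holds its last target. There are 200 camera calls.

### The job

The big round spacer has jammed the narrow mouth of the sample feed tray: nudge it back into the hopper until its rim is at least 40 mm clear of the lane mouth and leave it there, then slide all three small pucks through the mouth into the lane and close them up in one touching row against the end stop. Keep the spacer and the pucks upright and sliding on the tray floor, never lifted off it, and leave the jar, screwdriver and tin alone.

Things in the scene. Friction and masses are not known exactly. Their poses are not given: they have to be found in the camera images.
- tray: fixed, level feed tray, dark plastic with grey walls. Origin on the table (z = 0), midway across the lane mouth; x runs along the lane away from the hopper, z up; the mm below are in this frame. Floor top 6 above the table. Side walls low: tops 14 above the table, 6 thick; fingers can work above them. Funnel: two 45 degree walls, inside faces from (0, +-21.5) to (-63.5, +-85).
- lane_end (a point): foot of the end stop: middle of the stop face at lane floor level, at (120, 0) in the tray frame. The lane is straight, open on top, 43 mm wide (y -21.5 to 21.5), from the mouth at x = 0 to this face; the stop is 20 mm tall over the floor. Three pucks closed up against it have their centres at x = 101, 63 and 25.
- hopper_rear (a point): middle of the hopper rear wall face at floor level, at (-190, 0) in the tray frame. The hopper is 170 mm wide inside (y -85 to 85), from here to the funnel start at x = -63.5.
- screw_left (a point): top of a fixed thumbscrew just outside the funnel wall on the +y side, at (-22, 56) in the tray frame, 16 mm in diameter, top 52 mm above the table; an obstacle.
- screw_right (a point): top of the matching thumbscrew on the -y side, at (-22, -56) in the tray frame; same size.
- spacer_center (a point): the oversized round aluminium spacer that plugs the lane mouth: upright cylinder 60 mm in diameter, 44 mm tall, about 340 g, too wide for the lane; this point is its centre, 22 mm above its underside; its own z axis is the cylinder axis. Starts standing loose in the narrow end of the funnel, filling the funnel just behind the mouth; from the lane side it can be pushed back along the floor.
- puck1_center (a point): one of three identical small round aluminium sample pucks: upright cylinder 38 mm in diameter, 44 mm tall, about 135 g, flat ends; this point is its centre, 22 mm above its underside; its own z axis is the cylinder axis. Starts standing loose on the hopper floor. It may be pinched across its diameter and slid.
- puck2_center (a point): one of three identical small round aluminium sample pucks: upright cylinder 38 mm in diameter, 44 mm tall, about 135 g, flat ends; this point is its centre, 22 mm above its underside; its own z axis is the cylinder axis. Starts standing loose on the hopper floor. It may be pinched across its diameter and slid.
- puck3_center (a point): one of three identical small round aluminium sample pucks: upright cylinder 38 mm in diameter, 44 mm tall, about 135 g, flat ends; this point is its centre, 22 mm above its underside; its own z axis is the cylinder axis. Starts standing loose on the hopper floor. It may be pinched across its diameter and slid.
- jar: small closed jar, 44 mm in diameter, 55 mm tall, standing on the table beside the lane on its -y side; origin at the centre of its underside; bystander, loose; leave it where it is.
- driver: screwdriver about 150 mm long lying on the table beside the lane on its +y side, origin at mid-length on the table, long axis along its x, tip to +x; bystander, loose; leave it where it is.
- tin: low round tin, 60 mm in diameter, 32 mm tall, standing on the table outside the hopper on its +y side; origin at the centre of its underside; bystander, loose; leave it where it is.
Mind the look-alikes: they are no part of the job. What is shaped like the part that bears spacer_center but brown or orange is not meant. What is shaped like the part that bears puck3_center but red or yellow is not meant.

How it is judged:
On the way:
1. the jam is cleared: the spacer is back in the hopper, its rim at least 40 mm from the middle of the lane mouth (horizontal distance between spacer_center and tray above 0.07 m and x of spacer_center in the frame of tray below -0.04 m), for 0.2 s.
At the end, for the whole second after the job is handed in: Spacer upright on the hopper floor, its centre at least 70 mm (rim 40 mm) from the middle of the lane mouth. All three pucks upright on the lane floor, in a row: centres within 6 mm of the lane centre line and over 17 mm past the mouth (so gaps total 8 mm at most). All at rest (all of step 1 and x of spacer_center in the frame of tray above -0.19 m and y of spacer_center in the frame of tray between -0.085 and 0.085 m and x of puck1_center in the frame of tray between 0.017 and 0.12 m and y of puck1_center in the frame of tray between -0.006 and 0.006 m and x of puck2_center in the frame of tray between 0.017 and 0.12 m and y of puck2_center in the frame of tray between -0.006 and 0.006 m and x of puck3_center in the frame of tray between 0.017 and 0.12 m and y of puck3_center in the frame of tray between -0.006 and 0.006 m and height (world z) of each of puck1_center, puck2_center, puck3_center, spacer_center below 0.032 m and angle between each of puck1_center, puck2_center, puck3_center, spacer_center's own z axis and vertical below 0.1 rad and linear speed of each of puck1, puck2, puck3, spacer below 0.01 m/s); the robot touches nothing.
It fails at once if a puck or the spacer is lifted more than 8 mm off the tray floor (height (world z) of any of puck1_center, puck2_center, puck3_center, spacer_center above 0.036 m).
It fails at once if a puck or the spacer is tipped by more than 20 degrees (angle between any of puck1_center, puck2_center, puck3_center, spacer_center's own z axis and vertical above 0.35 rad).
It fails at once if the jar, screwdriver or tin is moved by more than 15 mm (distance of any of jar, driver, tin from where it was at the start of the episode above 0.015 m).
It also fails if it takes over 72 s, if anything falls off the work surface, if the arm or the gripper's body presses on something with over 40 N, if the wrist force passes 120 N, or if a joint passes its speed limit or range.

## Working session

There is one attempt and no reset: what is moved stays moved. The work goes in short steps, Python scripts to look and compute and a shell command to move; the robot and the scene stay as the last step left them, time stands still between calls to the robot, and variables do not carry over. Pictures are saved under pics/ and viewed, at most 10 in all, crops included, and the job is handed in when it is done.

```bash
mkdir -p pics; ls
python3 - <<'E'
from workcell import status, grab_frame, camera_params, bot, search_frame, silhouettes
import cv2, numpy as np
s=status.observe(); print(s['clock'],s['position'],s['tool_rot'],s['grip_width'])
for c in ("scene","side"):
    im=grab_frame(c); cv2.imwrite(f"pics/{c}0.png",im)
    p=camera_params(c); print(c,np.round(p['K'],1).tolist(),p['rvec'],p['tvec'])
    for n in ("tray","spacer_center","puck1_center","jar","driver","tin"):
        for d in search_frame(c,n): 
            e=np.array(d['extent'])*[640,480,640,480]; print(c,n,round(d['p'],2),np.round(e).astype(int))
print(camera_params("wrist"))
E
```

```text
pics
0.0 [ 0.16829721 -0.60156927  0.23872128] [-3.14044745e+00  6.58373575e-05  2.72850523e-01] 0.08540787712700379
scene [[510.3, 0.0, 324.0], [0.0, 510.3, 239.4], [0.0, 0.0, 1.0]] [ 1.33405115  2.40467945 -0.74062096] [ 0.28974507 -0.36029573  1.06418837]
scene tray 0.71 [217 198 431 368]
scene tray 0.43 [291 169 319 212]
scene spacer_center 0.98 [245 146 284 187]
scene spacer_center 0.94 [389 182 429 229]
scene spacer_center 0.64 [284 226 322 278]
scene puck1_center 0.81 [297 273 324 309]
scene puck1_center 0.22 [258 331 302 376]
scene jar 0.9 [295 170 318 209]
scene driver 0.56 [175 243 252 307]
scene tin 0.79 [259 331 299 378]
side [[474.6, 0.0, 315.0], [0.0, 474.6, 245.7], [0.0, 0.0, 1.0]] [ 0.86348211 -2.45202449  1.18704334] [0.44537061 0.27780826 0.43591945]
side tray 0.78 [195 210 393 375]
side spacer_center 0.96 [362 328 407 391]
side spacer_center 0.82 [298 234 340 282]
side spacer_center 0.55 [416 220 462 264]
side puck1_center 0.58 [262 240 287 283]
side jar 0.81 [382 248 416 289]
side jar 0.43 [193 213 391 372]
side jar 0.37 [298 232 339 284]
side driver 0.76 [278 197 344 235]
side tin 0.67 [380 246 416 291]
side tin 0.61 [206 224 245 264]
side tin 0.2 [314 272 343 314]
{'K': array([[425.35087259,   0.        , 322.01076387],
       [  0.        , 425.35087259, 238.935886  ],
       [  0.        ,   0.        ,   1.        ]]), 'tool_from_camera': array([[-1.07729175e-03, -9.49359111e-01, -3.14191212e-01,
         8.01132420e-02],
       [ 9.99997649e-01, -4.31394445e-04, -2.12526942e-03,
         2.36405758e-05],
       [ 1.88210354e-03, -3.14192763e-01,  9.49357343e-01,
        -1.34957438e-01],
       [ 0.00000000e+00,  0.00000000e+00,  0.00000000e+00,
         1.00000000e+00]])}
```

Run:
```python
import cv2, numpy as np
a=cv2.imread("pics/scene0.png")[130:390,160:450];b=cv2.imread("pics/side0.png")[180:400,180:475]
a=cv2.resize(a,None,fx=2.2,fy=2.2,interpolation=3);b=cv2.resize(b,None,fx=2.6,fy=2.6,interpolation=3)
cv2.imwrite("pics/a.png",a);cv2.imwrite("pics/b.png",b)
```

```text
(no output)
```

View pics/a.png

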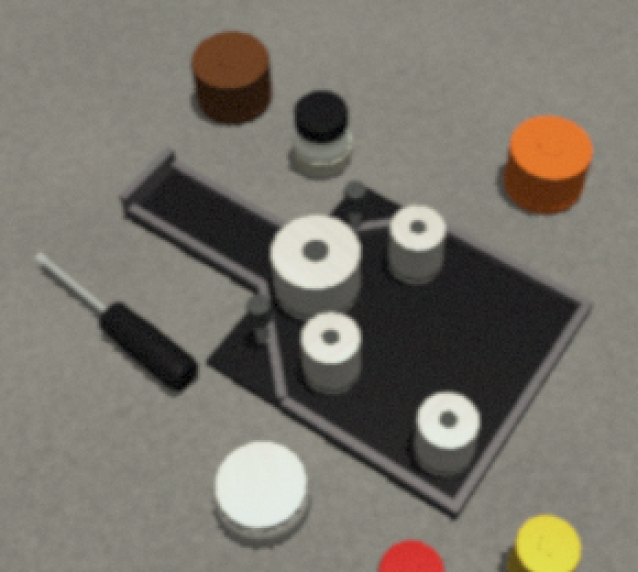

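View pics/b.png

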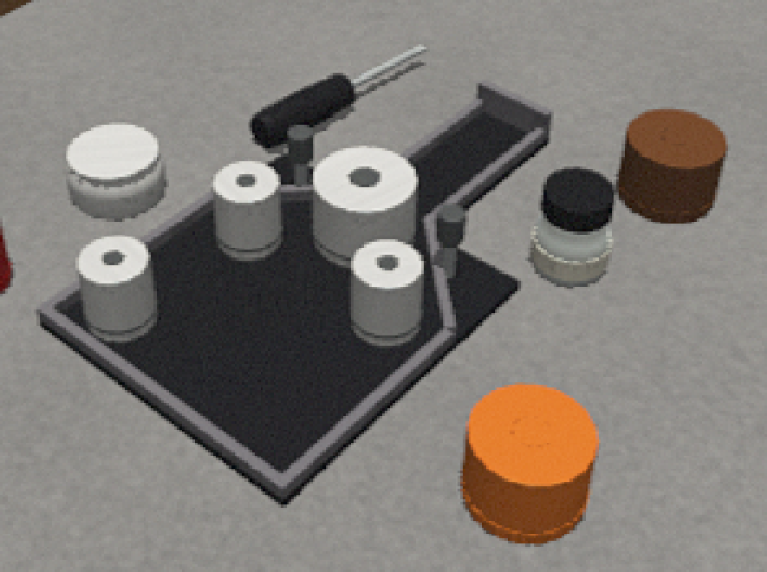

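The scene shows four white/aluminium cylinders: the spacer, at scene (303,244), and three pucks at (350,233), (310,283) and (364,320). Things that could be mistaken for them are brown (265,166) and orange (409,205) spacer look-alikes, red (347,385) and yellow (408,378) puck look-alikes, and the white tin (279,352). By the description I choose the aluminium ones on the tray.

```bash
cat > h.py <<'E'
import numpy as np, cv2
from scipy.optimize import least_squares
from scipy.spatial.transform import Rotation as Ro
from workcell import status, grab_frame, camera_params, search_frame, silhouettes
def proj(c,P):
    p=camera_params(c); return cv2.projectPoints(np.float64(P).reshape(-1,3),p['rvec'],p['tvec'],p['K'],None)[0].reshape(-1,2)
def tri(obs): # {cam:px}
    r=least_squares(lambda X:np.concatenate([proj(c,X)[0]-q for c,q in obs.items()]),[.5,-.3,.03]); return r.x,np.abs(r.fun).max()
def t2w(t,P): # tray mm -> world
    P=np.float64(P).reshape(-1,3)/1000; c,s=np.cos(t[2]),np.sin(t[2])
    return np.c_[t[0]+c*P[:,0]-s*P[:,1],t[1]+s*P[:,0]+c*P[:,1],P[:,2]]
def w2t(t,X):
    d=np.float64(X)[:2]-t[:2]; c,s=np.cos(t[2]),np.sin(t[2]); return 1000*np.array([c*d[0]+s*d[1],-s*d[0]+c*d[1]])
E
python3 - <<'E'
from h import *
S=lambda x,y:np.array([160+x/2.2,130+y/2.2]); D=lambda x,y:np.array([180+x/2.6,180+y/2.6])
objs=dict(sp=(S(316,250),D(364,177)),A=(S(418,227),D(388,262)),B=(S(330,337),D(247,181)),C=(S(448,419),D(113,258)),scrL=(S(259,303),D(300,130)),scrR=(S(355,187),D(452,212)))
W={}
for k,(a,b) in objs.items():
    W[k],e=tri(dict(scene=a,side=b)); print(k,np.round(W[k],4),round(e,1))
pts=[('scene',S(259,303),(-22,56,52)),('scene',S(355,187),(-22,-56,52)),('side',D(300,130),(-22,56,52)),('side',D(452,212),(-22,-56,52)),
('scene',S(588,303),(-196,-91,14)),('scene',S(456,505),(-196,91,14)),('side',D(283,485),(-196,-91,14)),('side',D(42,312),(-196,91,14)),
]
f=lambda t:np.concatenate([proj(c,t2w(t,P))[0]-q for c,q,P in pts])
best=min((least_squares(f,[.5,-.4,y],loss='soft_l1') for y in np.arange(-3,3,.7)),key=lambda r:r.cost)
t=best.x; print("tray",t,np.degrees(t[2])); print(np.round(f(t).reshape(-1,2),1).tolist())
for k in W: print(k,np.round(w2t(t,W[k]),1))
np.save("t.npy",t)
for c,o,s in (("scene",(160,130),2.2),("side",(180,180),2.6)):
    print(c,np.round((proj(c,t2w(t,[(120,21.5,26),(120,-21.5,26),(0,21.5,14),(0,-21.5,14),(-63.5,85,14),(-63.5,-85,14)]))-o)*s).astype(int).tolist())
E
```

```text
sp [ 0.5764 -0.0187  0.0501] 0.2
A [0.5234 0.029  0.0496] 0.4
B [0.6266 0.0245 0.0485] 0.3
C [0.637  0.1163 0.0493] 0.3
scrL [ 0.6314 -0.0269  0.0522] 0.4
scrR [ 0.5192 -0.0237  0.0518] 0.0Traceback (most recent call last):
  File "<stdin>", line 11, in <module>
  File "<stdin>", line 11, in <genexpr>
    return func(*args, **kwargs)
    result = trf(vector_fun.fun, vector_fun.jac, x0, f0, J0, lb, ub, ftol, xtol,
                 gtol, max_nfev, x_scale, loss_function, tr_solver,
                 tr_options.copy(), verbose, callback=callback_wrapped)
    return trf_no_bounds(
        fun, jac, x0, f0, J0, ftol, xtol, gtol, max_nfev, x_scale,
        loss_function, tr_solver, tr_options, verbose, callback=callback)
    J = jac(x)
    self._update_jac()
    ~~~~~~~~~~~~~~~~^^
    self.J = self.jac_wrapped(xp_copy(self.x), f0=self.f)
             ~~~~~~~~~~~~~~~~^^^^^^^^^^^^^^^^^^^^^^^^^^^^
    J, dct = approx_derivative(
             ~~~~~~~~~~~~~~~~~^
        self.fun,
        ^^^^^^^^^
    ...<2 lines>...
        **self.finite_diff_options,
        ^^^^^^^^^^^^^^^^^^^^^^^^^^^
    )
 
[... 223 characters left out ...]
                             mf)
                             ^^^
    df = [f_eval - f0 for f_eval in f_evals]
                                    ^^^^^^^
    f = np.atleast_1d(self.fun(x, *self.args, **self.kwargs))
                      ~~~~~~~~^^^^^^^^^^^^^^^^^^^^^^^^^^^^^^
    return np.atleast_1d(self.fun(x))
                         ~~~~~~~~^^^
    return self.f(x, *self.args, **self.kwargs)
           ~~~~~~^^^^^^^^^^^^^^^^^^^^^^^^^^^^^^
  File "<stdin>", line 10, in <lambda>
  File "h.py", line 6, in proj
    p=camera_params(c); return cv2.projectPoints(np.float64(P).reshape(-1,3),p['rvec'],p['tvec'],p['K'],None)[0].reshape(-1,2)
ValueError: time passes only in moves, steps and waits
```

```bash
python3 - <<'E'
s=open('h.py').read()
s=s.replace("def proj(c,P):\n    p=camera_params(c); ","CP={c:camera_params(c) for c in ('scene','side','wrist')}\ndef proj(c,P):\n    p=CP[c]; ")
open('h.py','w').write(s)
E
python3 - <<'E'
from h import *
S=lambda x,y:np.array([160+x/2.2,130+y/2.2]); D=lambda x,y:np.array([180+x/2.6,180+y/2.6])
objs=dict(sp=(S(316,250),D(364,177)),A=(S(418,227),D(388,262)),B=(S(330,337),D(247,181)),C=(S(448,419),D(113,258)))
W={k:tri(dict(scene=a,side=b))[0] for k,(a,b) in objs.items()}
pts=[('scene',S(259,303),(-22,56,52)),('scene',S(355,187),(-22,-56,52)),('side',D(300,130),(-22,56,52)),('side',D(452,212),(-22,-56,52)),
('scene',S(588,303),(-196,-91,14)),('scene',S(456,505),(-196,91,14)),('side',D(283,485),(-196,-91,14)),('side',D(42,312),(-196,91,14)),
]
f=lambda t:np.concatenate([proj(c,t2w(t,P))[0]-q for c,q,P in pts])
r=least_squares(f,[.575,-.05,-1.55],loss='soft_l1')
t=r.x; print("tray",t,np.degrees(t[2])); print(np.round(f(t).reshape(-1,2),1).tolist())
for k in W: print(k,np.round(w2t(t,W[k]),1))
np.save("t.npy",t)
for c,o,s in (("scene",(160,130),2.2),("side",(180,180),2.6)):
    print(c,np.round((proj(c,t2w(t,[(120,21.5,26),(120,-21.5,26),(0,21.5,14),(0,-21.5,14),(-63.5,85,14),(-63.5,-85,14)]))-o)*s).astype(int).tolist())
print(np.round(t2w(t,[(120,0,6),(40,0,6),(-190,0,6)]),3).tolist(), status.observe()['clock'])
E
```

```text
tray [ 0.57464911 -0.048244   -1.60278658] -91.83290649143395
[[-0.8, -0.7], [-0.5, -0.2], [0.1, 0.1], [0.2, -0.5], [2.0, -1.8], [0.1, 2.5], [0.3, 1.4], [-2.3, -1.9]]
sp [-29.5   0.8]
A [-75.5 -53.7]
B [-74.3  49.6]
C [-166.5   57.1]
scene [[130, 192], [168, 153], [265, 279], [301, 237], [286, 394], [424, 217]]
side [[485, 85], [540, 110], [368, 187], [424, 217], [219, 193], [446, 327]]
[[0.571, -0.168, 0.006], [0.573, -0.088, 0.006], [0.581, 0.142, 0.006]] 0.7
```

```bash
python3 -m creep '[[1,-0.73,0,0,1],[2,-1.46,0,0,0.8],[3,-2.19,0,0,0.5],[4,-2.92,0,0,0.35],[4,-2.92,0,0,0.35]]'; python3 -m creep '[[1,-0.73,0,0,0.35],[2,-1.46,0,0,0.35],[3,-2.19,0,0,0.35],[4,-2.92,0,0,0.35],[4,-2.92,0,0,0.35]]'; python3 -m creep '[[0.4,-0.3,0,-1.2,0.35],[0.8,-0.59,0,-2.4,0.35],[0.8,-0.59,0,-3.6,0.35],[0.8,-0.59,0,-4.8,0.35],[0.8,-0.59,0,-4.8,0.35]]'; python3 -m creep '[[0,0,0,-1.2,0.35],[0,0,0,-2.4,0.35],[0,0,0,-3.6,0.35],[0,0,0,-4.27,0.35],[0,0,0,-4.27,0.35]]'
python3 - <<'E'
from h import *
s=status.observe(); im=grab_frame('wrist'); cv2.imwrite('pics/w1.png',im); print(s['clock'],s['position'],s['tool_rot'],s['grip_width'],s['qpos'])
E
```

```text
clock: 1.32
position: [0.3538, -0.3664, 0.2396]
tool_rot: [3.141, -0.001, 0.274]
force: [0.8, -0.7, -0.9]
grip_width: 0.0302
finger_force: 0.0
clock: 1.95
position: [0.5376, -0.1327, 0.2395]
tool_rot: [-3.141, -0.001, 0.274]
force: [-0.1, -1.2, 1.2]
grip_width: 0.03
finger_force: 0.0
clock: 2.58
position: [0.5729, -0.0883, 0.2393]
tool_rot: [-3.141, -0.0, 0.942]
force: [0.3, 0.6, -0.1]
grip_width: 0.0298
finger_force: 0.0
clock: 3.2
position: [0.5729, -0.0883, 0.2393]
tool_rot: [-3.141, -0.0, 1.535]
force: [-0.8, 0.8, -0.2]
grip_width: 0.0298
finger_force: 0.0
3.2 [ 0.57285299 -0.08830907  0.23926748] [-3.14147842e+00 -1.29916784e-04  1.53469735e+00] 0.029814149170496834 [ 0.4142989   0.4889745  -0.51130351  1.70414836  0.2729406   1.02005775
 -0.22717849]
```

View pics/w1.png

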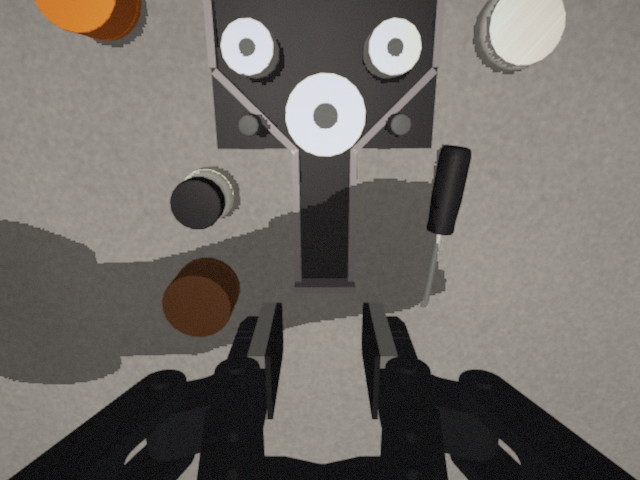

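The wrist view shows the spacer at (325,116), puck A at (247,47), puck B at (395,47) and the thumbscrews at (249,125) and (400,124). The lane runs down to the end stop at about (325,280), the jar is at (200,200) and the screwdriver at (450,190). I'm refining the tray pose from this view.

```bash
cat >> h.py <<'E'
def wproj(s,P):
    T=np.eye(4); T[:3,:3]=Ro.from_euler('xyz',s['tool_rot']).as_matrix(); T[:3,3]=s['position']
    M=np.linalg.inv(T@CP['wrist']['tool_from_camera'])
    X=np.float64(P).reshape(-1,3)@M[:3,:3].T+M[:3,3]; q=X@CP['wrist']['K'].T; return q[:,:2]/q[:,2:]
def wback(s,px,z):
    return least_squares(lambda X:wproj(s,[X[0],X[1],z])[0]-px,s['position'][:2]).x
E
python3 - <<'E'
from h import *
s=status.observe(); t0=np.load('t.npy'); im=cv2.imread('pics/w1.png')
pts=[((249,125),(-22,-56,52)),((400,124),(-22,56,52)),((302,279),(120,-21.5,6)),((349,279),(120,21.5,6))]
print(np.round(wproj(s,t2w(t0,[p for _,p in pts])),1).tolist())
f=lambda t:np.concatenate([wproj(s,t2w(t,P))[0]-q for q,P in pts])
t=least_squares(f,t0).x; print(t,np.round(f(t),1))
for r in (180,210,240,265): print(r,im[r,290:362].mean(1).astype(int).tolist())
print('col325',im[265:295,325].mean(1).astype(int).tolist())
for n,px in dict(sp=(325,116),A=(247,47),B=(395,47)).items(): print(n,np.round(w2t(t,wback(s,px,.05)),1))
np.save('t1.npy',t)
E
```

```text
[[247.0, 125.9], [399.7, 125.0], [301.1, 278.7], [346.8, 278.5]]
[ 0.57564253 -0.04797585 -1.59982863] [-0.8  0.7  1.   0.3  0.5 -0.5 -0.8 -0.9]
180 [147, 151, 155, 159, 160, 158, 157, 156, 147, 102, 36, 49, 62, 64, 66, 69, 67, 66, 66, 68, 65, 66, 67, 64, 66, 63, 66, 66, 63, 64, 63, 67, 68, 67, 63, 65, 66, 66, 63, 63, 64, 66, 64, 64, 64, 63, 65, 63, 62, 64, 61, 66, 67, 64, 63, 65, 65, 63, 50, 100, 144, 155, 153, 154, 154, 153, 153, 155, 154, 152, 147, 149]
210 [145, 143, 146, 150, 153, 154, 150, 151, 155, 124, 56, 33, 35, 32, 30, 29, 32, 35, 32, 36, 36, 34, 34, 34, 34, 34, 34, 32, 30, 37, 33, 38, 31, 33, 30, 29, 35, 34, 30, 38, 35, 33, 33, 27, 27, 35, 37, 31, 30, 36, 30, 35, 35, 29, 28, 32, 32, 31, 42, 72, 92, 87, 90, 84, 90, 86, 85, 90, 88, 88, 90, 89]
240 [89, 89, 89, 83, 87, 86, 88, 85, 89, 88, 69, 35, 27, 34, 24, 30, 28, 34, 33, 32, 32, 32, 31, 34, 38, 30, 26, 30, 28, 34, 33, 26, 19, 28, 32, 31, 31, 29, 31, 37, 34, 30, 24, 35, 31, 34, 27, 31, 29, 36, 29, 29, 27, 34, 27, 27, 30, 33, 63, 83, 88, 88, 86, 87, 87, 87, 90, 89, 87, 84, 84, 83]
265 [91, 86, 86, 82, 86, 85, 87, 85, 82, 85, 77, 55, 32, 34, 28, 30, 30, 24, 29, 36, 28, 30, 29, 24, 32, 29, 31, 28, 32, 27, 29, 28, 34, 25, 32, 30, 23, 26, 27, 30, 30, 31, 32, 29, 24, 27, 30, 29, 33, 27, 30, 21, 34, 28, 30, 26, 33, 40, 69, 82, 85, 85, 83, 81, 88, 87, 89, 92, 90, 90, 89, 86]
col325 [30, 30, 31, 31, 28, 29, 28, 24, 30, 33, 30, 28, 29, 43, 53, 50, 50, 47, 55, 50, 51, 54, 72, 84, 80, 82, 83, 85, 84, 84]
sp [-28.3   0.4]
A [-75.1 -53.8]
B [-74.2  49.6]
```

```bash
sed -i 's/^def tri/t=np.array([.5751,-.0481,-1.6013])\ndef tri/' h.py
python3 -m creep '[[0,0,1,-0.04,0.35],[0,0,2,-0.04,0.35],[0,0,3,-0.04,0.35],[0,0,3.53,-0.04,0.35],[0.2,0,3.53,-0.04,0.35]]'; python3 -m creep '[[0.2,0,0,0,0.35],[0.4,0,0,0,0.35],[0.55,0,0,0,0.35],[0.7,0,0,0,0.35],[0.85,0,0,0,0.35]]'
python3 -m creep '[[0.18,0,0,0,0.35],[0.36,0,0,0,0.35],[0.54,0,0,0,0.35],[0.7,0,0,0,0.35],[0.7,0,0,0,0.35]]'
python3 - <<'E'
from h import *
s=status.observe(); im=grab_frame('wrist'); cv2.imwrite('pics/w2.png',im); print(s['clock'],w2t(t,s['position']))
im2=grab_frame('scene')
for c in ('scene','side'):
    grab_frame(c)
    for n in ('spacer_center','puck1_center'):
        for d in search_frame(c,n): print(c,n,round(d['p'],2),np.round(np.array(d['extent'])*[640,480,640,480]).astype(int))
cv2.imwrite('pics/s2.png',cv2.resize(im2[130:390,160:450],None,fx=2.2,fy=2.2,interpolation=3))
E
```

```text
clock: 3.88
position: [0.572, -0.0763, 0.0257]
tool_rot: [-3.138, 0.0, 1.54]
force: [0.6, 0.2, 0.4]
grip_width: 0.0302
finger_force: 0.0
clock: 4.5
position: [0.5752, -0.0257, 0.0286]
tool_rot: [3.14, 0.002, 1.544]
force: [0.3, -8.2, 7.7]
grip_width: 0.0304
finger_force: 4.6
clock: 5.12
position: [0.5761, 0.0177, 0.0283]
tool_rot: [3.14, -0.0, 1.545]
force: [-0.4, 1.0, -0.1]
grip_width: 0.0302
finger_force: 0.0
5.125 [-65.77293068  -1.00502793]
scene spacer_center 0.97 [249 146 283 186]
scene spacer_center 0.7 [329 251 368 303]
scene spacer_center 0.6 [393 181 426 229]
scene puck1_center 0.56 [296 273 324 310]
side spacer_center 0.83 [418 224 460 264]
side spacer_center 0.74 [361 329 409 388]
side spacer_center 0.67 [266 260 306 314]
side puck1_center 0.94 [260 240 286 274]
```

View pics/s2.png

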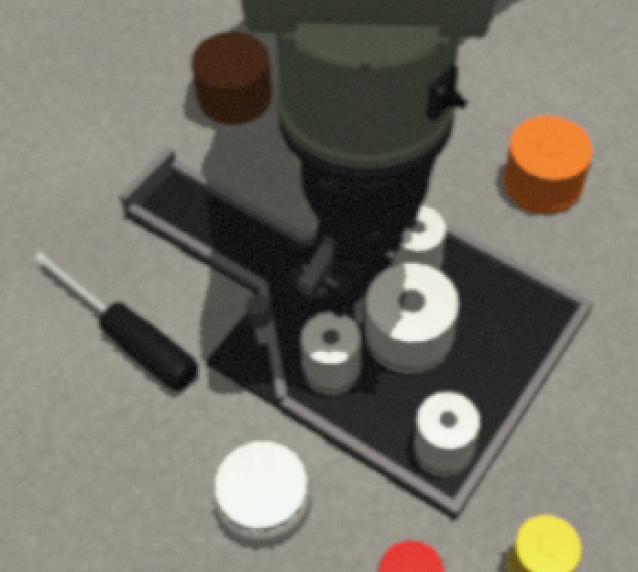

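```bash
python3 -m creep '[[0.15,0,0,0,0.35],[0.3,0,0,0,0.35],[0.4,0,0,0,0.35],[0.45,0,0,0,0.35],[0.35,0,0,0,0.35]]'; python3 -m creep '[[-0.1,0,-0.6,0,0.35],[0,0,-1.4,0,0.82],[0,0,-1.4,0,0.82],[0,0,-1.4,0,0.82]]'
python3 - <<'E'
from h import *
s=status.observe(); im=grab_frame('wrist'); cv2.imwrite('pics/w3.png',im); print(s['clock'],s['position'],w2t(t,s['position']))
for n in ('spacer_center','puck1_center'):
  for d in silhouettes('wrist',n):
    e=np.array(d['extent'])*[640,480,640,480]; print(n,round(d['p'],2),np.round(e).astype(int))
im=grab_frame('scene')
for n in ('spacer_center','puck1_center'):
  for d in search_frame('scene',n): print(n,round(d['p'],2),np.round(np.array(d['extent'])*[640,480,640,480]).astype(int))
E
```

```text
clock: 6.15
position: [0.5763, 0.0386, 0.0275]
tool_rot: [3.141, -0.001, 1.546]
force: [0.1, 0.7, 0.4]
grip_width: 0.03
finger_force: 0.0
clock: 6.65
position: [0.5762, 0.0372, 0.1114]
tool_rot: [3.142, 0.0, 1.544]
force: [-0.7, -0.1, -0.6]
grip_width: 0.0702
finger_force: 0.0
6.65 [0.57617116 0.03722185 0.11138455] [-85.31482871  -1.53156631]
spacer_center 0.9 [  2 137  84 264]
spacer_center 0.87 [259 110 387 245]
puck1_center 0.8 [380 229 460 320]
spacer_center 0.77 [391 180 427 228]
spacer_center 0.64 [247 145 284 188]
spacer_center 0.58 [343 258 383 311]
puck1_center 0.76 [296 270 323 311]
```

View pics/w3.png

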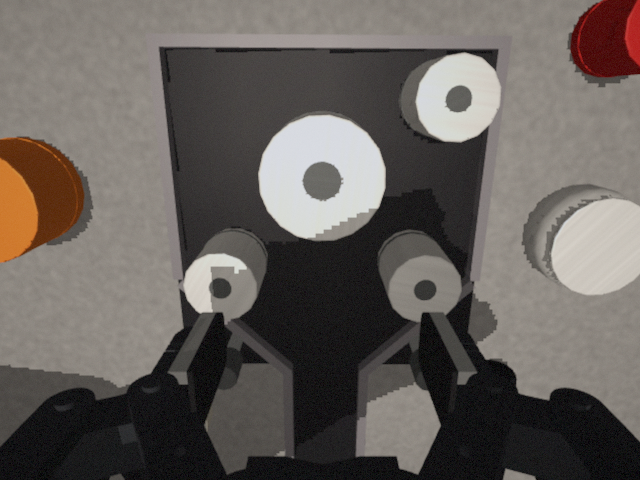

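The wrist view shows the spacer at (322,181), clear of the mouth. Puck A is at (220,288), B at (425,289) and C at (459,98), with the red look-alike outside the tray.

Run:
```python
from h import *
s=status.observe()
for n,px in dict(sp=(322,179),A=(220,288),B=(425,289),C=(459,97.5)).items(): print(n,np.round(w2t(t,wback(s,px,.05)),1))
```

```text
sp [-131.2   -2.8]
A [-75.8 -54. ]
B [-75.6  49.3]
C [-167.3   56.9]
```

```bash
python3 -m creep '[[0.4,-0.01,0,0,0.82],[0.765,-0.02,0,0,0.82],[0.765,-0.02,0.7,0,0.82],[0.765,-0.02,1.3,0,0.82],[0.765,-0.02,1.3,0,0.82]]'; python3 -m creep '[[0,0,0,0,0.65],[0,0,0,0,0.65],[0,0,0,0,0.65],[0,-0.1,0,0,0.65],[0,-0.25,0,0,0.65]]' 25;  python3 -m creep '[[0,-0.15,0,0,0.65],[0,-0.3,0,0,0.65],[0,-0.45,0,0,0.65],[0,-0.45,0,0,0.82],[0,-0.45,0,0,0.82]]'; python3 -m creep '[[0,0,-0.7,0,0.82],[0,0,-1.3,0,0.7],[0,0,-1.3,0,0.6]]'
python3 - <<'E'
from h import *
s=status.observe(); print(s['position'],w2t(t,s['position']))
for c in ('scene','side'):
  im=grab_frame(c); 
  q=proj(c,t2w(t,[(-131,-46,50)]))[0]; print(c,q)
  for d in search_frame(c,'spacer_center'): print(round(d['p'],2),np.round(np.array(d['extent'])*[640,480,640,480]).astype(int))
E
```

```text
clock: 7.58
position: [0.5746, 0.0837, 0.0314]
tool_rot: [-3.137, 0.001, 1.545]
force: [-0.7, 0.0, 0.3]
grip_width: 0.0701
finger_force: 0.0
clock: 8.2
position: [0.5619, 0.0843, 0.0342]
tool_rot: [3.139, -0.001, 1.545]
force: [4.7, 0.6, 2.9]
grip_width: 0.059
finger_force: 29.1
clock: 8.82
position: [0.5342, 0.0848, 0.0336]
tool_rot: [-3.141, 0.0, 1.545]
force: [-0.1, -0.2, 0.7]
grip_width: 0.07
finger_force: 0.0
clock: 9.2
position: [0.5356, 0.0849, 0.1137]
tool_rot: [3.138, -0.001, 1.544]
force: [0.4, 0.6, -0.4]
grip_width: 0.0512
finger_force: 0.0
[0.53556974 0.0849349  0.11368474] [-131.76737958  -43.56929078]
scene [379.31025474 253.79573789]
0.87 [358 238 397 286]
0.82 [247 145 284 187]
0.79 [396 186 431 228]
side [296.91558041 300.26937185]
0.79 [417 225 461 265]
0.63 [359 329 407 389]
0.62 [196 210 395 373]
0.57 [274 284 321 340]
```

```bash
python3 -m creep '[[-0.5,-0.09,0,0.03,0.58],[-0.933,-0.173,0,0.03,0.58],[-0.933,-0.173,0.7,0.03,0.58],[-0.933,-0.173,1.33,0.03,0.58],[-0.933,-0.173,1.33,0.03,0.58]]'; python3 -m creep '[[0,0,0,0,0.4],[0,0,0,0,0.4],[0,0,0,0,0.4],[-0.05,0.1,0,0,0.4],[-0.1,0.2,0,0,0.4]]' 30;  python3 -m creep '[[-0.1,0.2,0,0,0.4],[-0.2,0.4,0,0,0.4],[-0.3,0.58,0,0,0.4],[-0.367,0.7,0,0,0.4],[-0.367,0.7,0,0,0.4]]'
python3 - <<'E'
from h import *
s=status.observe(); print(s['position'],w2t(t,s['position'])); im=grab_frame('wrist'); cv2.imwrite('pics/w4.png',im)
E
```

```text
clock: 10.02
position: [0.5204, 0.0293, 0.0292]
tool_rot: [-3.136, 0.001, 1.541]
force: [0.5, 0.3, 0.2]
grip_width: 0.0493
finger_force: 0.0
clock: 10.65
position: [0.5348, 0.0225, 0.032]
tool_rot: [3.141, 0.0, 1.54]
force: [-4.2, 2.7, 6.4]
grip_width: 0.0372
finger_force: 31.2
clock: 11.28
position: [0.5768, -0.0011, 0.032]
tool_rot: [3.14, -0.0, 1.54]
force: [1.9, -1.2, 2.8]
grip_width: 0.0371
finger_force: 30.9
[ 0.57677325 -0.00111906  0.03202175] [-47.0101153   0.2396068]
```

View pics/w4.png

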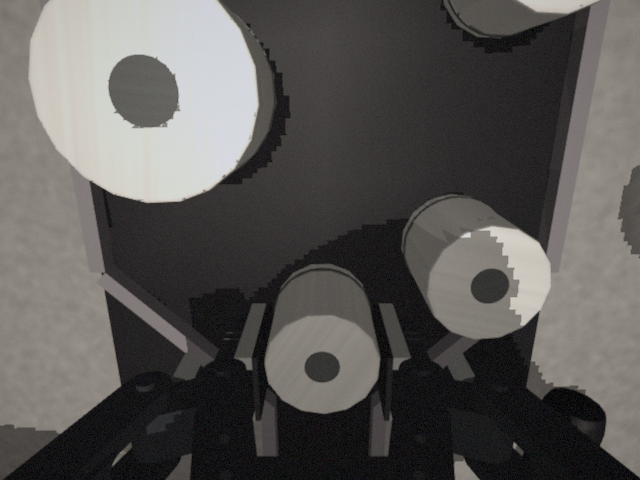

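Puck A is pinched upright between the pads, hole at (322,367), and centred ahead of the mouth. B at (490,286) is untouched.

```bash
python3 - <<'E'
from h import *
s=status.observe()
print(w2t(t,wback(s,(322,366),.05)), s['position'])
E
python3 -m creep '[[-0.2,0,0,0,0.4],[-0.4,0,0,0,0.4],[-0.6,0,0,0,0.4],[-0.8,0,0,0,0.4],[-1.0,0,0,0,0.4]]'; python3 -m creep '[[-0.25,0,0,0,0.4],[-0.5,0,0,0,0.4],[-0.75,0,0,0,0.4],[-1.0,0,0,0,0.4],[-1.15,0,0,0,0.4]]'
```

```text
[-46.18626822  -0.65834874] [ 0.57668581 -0.00105044  0.0320226 ]
clock: 11.95
position: [0.5741, -0.0608, 0.032]
tool_rot: [3.141, -0.001, 1.541]
force: [1.3, 4.8, 6.1]
grip_width: 0.0368
finger_force: 31.2
clock: 12.58
position: [0.5719, -0.1301, 0.032]
tool_rot: [3.141, -0.001, 1.54]
force: [0.9, 5.4, 7.5]
grip_width: 0.0371
finger_force: 31.2
```

```bash
python3 -m creep '[[-0.12,0,0,0,0.4],[-0.24,0,0,0,0.4],[-0.3,0,0,0,0.4],[-0.33,0,0,0,0.4],[-0.33,0,0,0,0.4]]'
python3 - <<'E'
from h import *
s=status.observe(); print(w2t(t,s['position']))
E
```

```text
clock: 13.2
position: [0.5714, -0.1483, 0.0321]
tool_rot: [3.141, -0.002, 1.541]
force: [0.2, 9.1, 8.4]
grip_width: 0.0371
finger_force: 31.5
[100.22946591  -0.69115143]
```

```bash
python3 -m creep '[[0,0,0,0,0.56],[0,0,0,0,0.56],[0,0,-0.6,0,0.58],[0,0,-1.33,0,0.58],[0.9,0.3,-1.33,0,0.58]]'; python3 -m creep '[[1,0.27,0,0,0.58],[2.03,0.533,0,0,0.58],[2.03,0.533,0.6,0,0.58],[2.03,0.533,0.6,0,0.58]]'
python3 - <<'E'
from h import *
s=status.observe(); print(w2t(t,s['position']),s['position'][2]); im=grab_frame('wrist'); cv2.imwrite('pics/w5.png',im)
for d in search_frame('wrist','puck2_center'):
  e=np.array(d['extent'])*[640,480,640,480]; print(round(d['p'],2),np.round(e).astype(int))
h=cv2.HoughCircles(cv2.medianBlur(cv2.cvtColor(im,6),5),cv2.HOUGH_GRADIENT,1,60,param1=100,param2=20,minRadius=10,maxRadius=30); 
for c in (h[0][:6] if h is not None else []): print(c, w2t(t,wback(s,c[:2],.05)))
E
```

```text
clock: 13.82
position: [0.5914, -0.1008, 0.1143]
tool_rot: [3.138, 0.003, 1.533]
force: [0.8, 0.1, 0.1]
grip_width: 0.0494
finger_force: 0.0
clock: 14.32
position: [0.6248, 0.0247, 0.0734]
tool_rot: [-3.137, 0.001, 1.541]
force: [0.2, -0.2, -0.2]
grip_width: 0.0496
finger_force: 0.0
[-74.29291549  47.43322155] 0.07340217469363838
[352.5  64.5  17.1] [-166.12691701   57.06672512]
[ 68.5 167.5  21.6] [-130.59633332  -47.83632008]
[329.5 304.5  12.5] [-74.22121402  49.63659411]
[342.5 407.5  17.4] [-22.71095242  55.77986936]
```

```bash
python3 -m creep '[[0,0.035,0.4,0,0.58],[0,0.035,0.69,0,0.58],[0,0.035,0.69,0,0.4],[0,0.035,0.69,0,0.4],[0,0.035,0.69,0,0.4]]' 30; python3 -m creep '[[-0.05,-0.1,0,0,0.4],[-0.15,-0.3,0,0,0.4],[-0.28,-0.52,0,0,0.4],[-0.4,-0.72,0,0,0.4],[-0.46,-0.82,0,0,0.4]]';  python3 -m creep '[[-0.1,0,0,0,0.4],[-0.1,0,0,0,0.4]]'
python3 - <<'E'
from h import *
s=status.observe(); print(w2t(t,s['position']),s['position'][2]); im=grab_frame('wrist'); cv2.imwrite('pics/w6.png',im)
h=cv2.HoughCircles(cv2.medianBlur(cv2.cvtColor(im,6),5),cv2.HOUGH_GRADIENT,1,60,param1=100,param2=20,minRadius=10,maxRadius=40); 
for c in (h[0][:6] if h is not None else []): print(c, w2t(t,wback(s,c[:2],.05)))
E
```

```text
clock: 15.05
position: [0.6287, 0.0249, 0.0347]
tool_rot: [3.141, -0.0, 1.54]
force: [0.6, -0.3, -2.0]
grip_width: 0.0369
finger_force: 30.8
clock: 15.68
position: [0.5775, -0.0019, 0.0342]
tool_rot: [-3.141, 0.0, 1.54]
force: [0.5, -0.4, -2.0]
grip_width: 0.0369
finger_force: 30.9
clock: 15.92
position: [0.5786, -0.0077, 0.0341]
tool_rot: [3.141, 0.0, 1.54]
force: [0.1, 0.7, -1.5]
grip_width: 0.037
finger_force: 30.9
[-40.49218752   2.2858007 ] 0.0341411862293441
[139.5  60.5  39.4] [-130.59348729  -45.63135362]
[323.5 362.5  15.6] [-39.46081062   1.98469609]
[327.5 298.5  38.3] [-62.48477283   3.2300414 ]
```

```bash
python3 -m creep '[[-0.08,-0.035,0.02,0,0.4],[-0.28,-0.035,0.02,0,0.4],[-0.48,-0.035,0.02,0,0.4],[-0.68,-0.035,0.02,0,0.4],[-0.9,-0.035,0.02,0,0.4]]'; python3 -m creep '[[-0.25,0,0,0,0.4],[-0.5,0,0,0,0.4],[-0.7,0,0,0,0.4],[-0.79,0,0,0,0.4],[-0.82,0,0,0,0.4]]'; python3 -m creep '[[-0.02,0,0,0,0.4],[-0.03,0,0,0,0.4],[-0.03,0,0,0,0.4]]'
python3 - <<'E'
from h import *
s=status.observe(); print(w2t(t,s['position']),s['position'][2])
E
```

```text
clock: 16.6
position: [0.5745, -0.0621, 0.0329]
tool_rot: [3.142, -0.0, 1.54]
force: [-0.1, 0.6, -1.2]
grip_width: 0.0369
finger_force: 30.9
clock: 17.23
position: [0.573, -0.1104, 0.0329]
tool_rot: [3.142, -0.0, 1.54]
force: [0.3, 0.4, -1.3]
grip_width: 0.037
finger_force: 30.9
clock: 17.6
position: [0.5731, -0.1115, 0.0329]
tool_rot: [3.141, -0.0, 1.541]
force: [0.7, 3.0, -1.5]
grip_width: 0.0371
finger_force: 30.9
[63.46487195 -0.10979055] 0.03292622760091503
```

```bash
python3 -m creep '[[0,0,0.03,0,0.4],[-0.02,0,0.03,0,0.4],[-0.04,0,0.03,0,0.4],[-0.04,0,0.03,0,0.4]]'; python3 -m creep '[[0,0,0,0,0.56],[0,0,0,0,0.56],[0,0,-0.6,0,0.58],[0,0,-1.33,0,0.58],[0.9,0.3,-1.33,0,0.58]]'; python3 -m creep '[[1,0.2,0,0,0.58],[2,0.4,0,0,0.58],[2.91,0.65,0,0,0.58],[2.91,0.65,0.5,0,0.58],[2.91,0.65,0.5,0,0.58]]'
python3 - <<'E'
from h import *
s=status.observe(); print(w2t(t,s['position']),s['position'][2]); im=grab_frame('wrist'); cv2.imwrite('pics/w7.png',im)
h=cv2.HoughCircles(cv2.medianBlur(cv2.cvtColor(im,6),5),cv2.HOUGH_GRADIENT,1,60,param1=100,param2=20,minRadius=10,maxRadius=40); 
for c in (h[0][:6] if h is not None else []): print(c, w2t(t,wback(s,c[:2],.05)))
E
```

```text
clock: 18.1
position: [0.5733, -0.1118, 0.032]
tool_rot: [3.141, -0.002, 1.542]
force: [-6.2, 15.0, 18.9]
grip_width: 0.0374
finger_force: 33.0
clock: 18.73
position: [0.5936, -0.0658, 0.1137]
tool_rot: [3.138, 0.003, 1.532]
force: [0.5, 0.7, -0.6]
grip_width: 0.0495
finger_force: 0.0
clock: 19.35
position: [0.6355, 0.1119, 0.079]
tool_rot: [-3.138, 0.001, 1.541]
force: [-0.5, -0.7, 0.4]
grip_width: 0.0496
finger_force: 0.0
[-161.80694697   55.52929043] 0.07895220166717558
[328.5 257.5  39.4] [-180.35395948   57.3152209 ]
[ 91.5 360.5  14.9] [-130.81160475  -48.87122062]
```

Run:
```python
from h import *
X,e=tri(dict(scene=np.array([279,354.5]),side=np.array([225.5,244]))); print(X,e,w2t(t,X))
s=status.observe(); im=cv2.imread('pics/w7.png'); g=cv2.medianBlur(cv2.cvtColor(im,6),5)
print(w2t(t,s['position']),s['position'][2],np.round(wproj(s,t2w(t,[(-166.6,57,50)]))))
h=cv2.HoughCircles(g,cv2.HOUGH_GRADIENT,1,40,param1=60,param2=15,minRadius=9,maxRadius=22)
for c in h[0][:8]: print(c, w2t(t,wback(s,c[:2],.05)))
```

```text
[0.72588326 0.03698131 0.01601642] 1.2375237193990358 [-89.64046132 148.11822793]
[-161.3976499    56.33130058] 0.080375874860996 [[326. 286.]]
[ 94.5 367.5  21.4] [-125.98205866  -48.09392356]
[327.5 289.5  13.2] [-164.84731491   57.8327767 ]
```

```bash
python3 -m creep '[[0.07,0.015,0.4,0,0.58],[0.07,0.015,0.78,0,0.58],[0.07,0.015,0.78,0,0.4],[0.07,0.015,0.78,0,0.4],[0.07,0.015,0.78,0,0.4]]' 30; python3 -m creep '[[-0.1,-0.05,0,0,0.4],[-0.35,-0.17,0,0,0.4],[-0.6,-0.29,0,0,0.4],[-0.85,-0.41,0,0,0.4],[-1.1,-0.53,0,0,0.4]]';  python3 -m creep '[[-0.25,-0.12,0,0,0.4],[-0.5,-0.24,0,0,0.4],[-0.75,-0.36,0,0,0.4],[-0.87,-0.42,0,0,0.4],[-0.87,-0.42,0,0,0.4]]'
python3 - <<'E'
from h import *
s=status.observe(); print(w2t(t,s['position']),s['position'][2]); im=grab_frame('wrist'); cv2.imwrite('pics/w8.png',im)
h=cv2.HoughCircles(cv2.medianBlur(cv2.cvtColor(im,6),5),cv2.HOUGH_GRADIENT,1,60,param1=60,param2=15,minRadius=10,maxRadius=40); 
for c in (h[0][:6] if h is not None else []): print(c, w2t(t,wback(s,c[:2],.05)))
E
```

```text
clock: 20.02
position: [0.6382, 0.1165, 0.0348]
tool_rot: [3.141, -0.0, 1.54]
force: [-0.5, -0.4, -0.9]
grip_width: 0.0373
finger_force: 32.6
clock: 20.65
position: [0.6034, 0.0501, 0.0342]
tool_rot: [-3.142, 0.0, 1.54]
force: [-0.5, -0.0, -1.3]
grip_width: 0.0371
finger_force: 32.6
clock: 21.28
position: [0.5772, -0.0004, 0.0341]
tool_rot: [-3.142, 0.0, 1.54]
force: [-0.0, 0.1, -1.7]
grip_width: 0.0369
finger_force: 32.6
[-47.73874652   0.61561429] 0.03414463334055609
[149.5  90.5  38.3] [-130.50086391  -45.65677008]
[319.5 363.5  15.2] [-46.32631889  -0.98461613]
[309.5 296.5  31.6] [-70.41741843  -3.98943299]
[507.5 252.5  35. ] [-84.77788717  55.14842681]
[217.5  46.5  34.7] [-141.13357907  -26.83911541]
[225.5 316.5  29.1] [-63.54220449 -30.40954963]
```

View pics/w8.png

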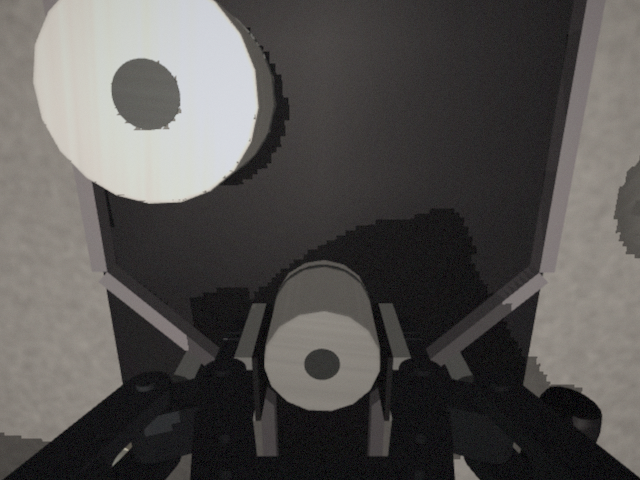

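Puck C is pinched upright and centred, hole at (321,364). The hopper now holds only the spacer, at (145,94).

```bash
python3 -m creep '[[-0.08,0,0.03,0,0.4],[-0.28,0,0.03,0,0.4],[-0.48,0,0.03,0,0.4],[-0.68,0,0.03,0,0.4],[-0.88,0,0.03,0,0.4]]'; python3 -m creep '[[-0.15,0,0,0,0.4],[-0.26,0,0,0,0.4],[-0.33,0,0,0,0.4],[-0.35,0,0,0,0.4],[-0.35,0,0,0,0.4]]'
python3 - <<'E'
from h import *
s=status.observe(); print(w2t(t,s['position']),s['position'][2])
E
```

```text
clock: 21.95
position: [0.5756, -0.0538, 0.0323]
tool_rot: [3.142, 0.0, 1.54]
force: [0.5, -0.5, -1.2]
grip_width: 0.0376
finger_force: 32.6
clock: 22.58
position: [0.5751, -0.0734, 0.0323]
tool_rot: [3.142, -0.0, 1.541]
force: [-0.3, -0.2, -1.6]
grip_width: 0.0367
finger_force: 32.6
[25.32859436  0.73470738] 0.03231810821556135
```

Not in contact yet; I'll keep nudging, a little lower, until the force rises.

```bash
python3 -m creep '[[0,0,0.03,0,0.4],[-0.02,0,0.03,0,0.4],[-0.04,0,0.03,0,0.4],[-0.05,0,0.03,0,0.4],[-0.05,0,0.03,0,0.4]]'
```

```text
clock: 23.2
position: [0.5754, -0.074, 0.0312]
tool_rot: [3.141, -0.003, 1.543]
force: [-3.0, 11.4, 12.8]
grip_width: 0.037
finger_force: 34.0
```

```bash
python3 -m creep '[[0,0,0,0,0.56],[0,0,0,0,0.56],[0,0,-0.7,0,0.58],[0,0,-1.7,0,0.58],[-0.7,0,-2.5,0,0.58]]'; python3 -m creep '[[-0.7,0,-0.7,0,0.58],[-1.5,0,-1,0,0.58],[-1.5,0,-1,0,0.58],[-1.5,0,-1,0,0.58]]'
python3 - <<'E'
from h import *
s=status.observe(); print(w2t(t,s['position']),s['position'][2]); im=grab_frame('wrist'); cv2.imwrite('pics/w9.png',im)
h=cv2.HoughCircles(cv2.medianBlur(cv2.cvtColor(im,6),3),cv2.HOUGH_GRADIENT,1,25,param1=60,param2=13,minRadius=5,maxRadius=16)
for c in (h[0][:8] if h is not None else []): print(c, w2t(t,wback(s,c[:2],.05)))
E
```

```text
clock: 23.82
position: [0.5742, -0.1155, 0.1819]
tool_rot: [3.14, -0.001, 1.545]
force: [2.1, -2.6, -0.4]
grip_width: 0.0493
finger_force: 0.0
clock: 24.32
position: [0.5707, -0.2074, 0.2391]
tool_rot: [-3.141, -0.0, 1.54]
force: [-0.0, 0.2, 0.0]
grip_width: 0.0497
finger_force: 0.0
[159.35178419   0.50904078] 0.23911403935153513
[321.5  15.5   9.6] [24.51289478 -0.64111675]
[322.5  74.5   8. ] [6.22024262e+01 2.19963165e-02]
[320.5 129.5   7.1] [100.18936892  -1.47810706]
[447.5  77.5  13.2] [64.28479177 89.14139115]
```

View pics/w9.png

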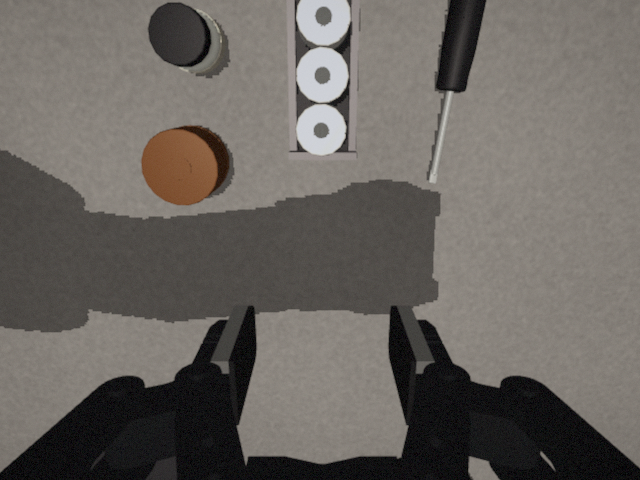

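The three pucks stand in one touching row at (321,16), (322,74) and (321,130), against the stop. That puts them at x ≈ 24.5, 62 and 100 with |y| < 1.5 mm, and the spacer is at (-131,-47). Nothing else moved, so I'm handing in.

```bash
python3 -c "
from workcell import bot; print(bot.job_done())"
```

```text
the job is handed in; nothing more can be done
None
```

The job is handed in, with no verdict returned: the last measurements put the spacer back in the hopper at about (-131, -47) mm, all three pucks upright in one row against the end stop at x of about 100, 62 and 24.5 mm, and nothing else in the camera views looked disturbed.

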